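Earth the sample cell and hold its lid lock open

ROBOT

A 6-joint arm with a two-finger parallel gripper is mounted at the origin on a cart in front of the work surface, level with it; the furniture and walls round the work are solid. World frame = base frame: x ahead of the robot, y to its left, z up, the work surface at z = 0. Lengths are in m, angles in rad, forces in N, time in s.
With the tool pointing down it reaches from about 0.3 to 0.875 m from the base axis. Payload 6.4 kg.
Tool frame: the origin (TCP) lies at the very end of the fingers, on their centre line; the grasp point (between the pads) lies 19 mm behind it (grip_depth is the distance from the TCP to the grasp point, in m); z points along the fingers, y is the line along which they close (so a half turn about z gives the same grasp; the last joint's range is limited). The gripper opens to 88 mm and grips with 3 to 60 N. Pads are 18 mm wide; open, the fingers measure 123 mm over their backs; the gripper's body (75 mm by 187 mm) begins 45 mm behind the grasp point.
Start: joints at [-1.451, 0.181, 1.607, -0, 1.354, -0.206], TCP at [0.184, -0.545, 0.239] pointing down, gripper open.
Joint ranges: [-2.99, 2.99], [-0.89, 2.07], [0.3, 2.58], [-1.14, 4.28], [0, 2.63], [-3.12, 3.12]. Speed limits (rad/s): [2.57, 2.57, 3.01, 3.14, 3.14, 3.14].

INTERFACE

Orientations are given as a unit quaternion [w, x, y, z].
In Python, from bench import get_obs, capture, get_calibration, finish_job, cut_out, mark_of, grip_depth gives the robot as it stands.
- The arm moves only by the tool play_rows, never from a script. Its argument "steps" is a list that holds one entry, the list of rows, each a list of 6 numbers: the shift along the world's x, y, z in units of 75 cm (1.0 is 75 cm), then the turn, a rotation vector about the world's x, y, z in units of 120 degrees (1.0 is 120 degrees). In form: [[[dx, dy, dz, wx, wy, wz], ...]]. A call has 1 to 20 rows; each row is the pose to reach, as a shift and turn from the pose commanded when the call began; what a row does not reach only later rows make up. A row lasts 1/10 s, in which the tool goes at most 50 mm and 8.59 degrees, less where a joint would pass 70% of its speed; a pose out of reach is approached as far as the arm can. A call with a number of a shift or a turn outside -1 to 1 is refused whole. A call with a gripper value outside its range is refused whole. "gripper" is the opening, from -1 (shut) to 1 (fully open), so that 0 is half open, set as the call begins (left out, the last holds). The fingers move at their own pace and stop on an object; "squeeze" is the grip in N (left out, the last holds). Time passes only in rows, so rows that repeat a pose let the fingers close. It gives the time, the measured TCP pose, the force, the opening and the grip force at its end, in the units of the state.
- get_obs(): the state, without advancing time (a new reading comes with each control period).
- capture(name): name is "scene" or "top"; returns (picture, depth): 480x640x3 uint8, red, green, blue; 480x640 float32, m along the optical axis (not along the pixel's ray), 0 where there is no reading.
- get_calibration(name): a dict with "fx", "fy", "cx", "cy" (pixels), "k1" (the pictures are not rectified: a ray, as slopes to the right and down, at radius r is drawn at 1 + k1 r^2 times it, then the intrinsics apply), "R" (3x3) and "t" (3): a world point X has camera coordinates R X + t. Camera axes: x right, y down, z forward; pixel columns grow to the right and rows downward; lengths in m; the calibration is good to about 2 mm. A picture is of the moment at which its call begins. get_calibration takes no time and is no camera call.
- finish_job(): hands the job in; it is judged then, once.
Trained networks look in the newest picture that a camera, given by its name, has taken for a name from the list of things; names that differ only in an ending like _2 or _b are one class to them, and where a whole thing is asked for, a point or a joint stands for the part that bears it (a point fixed in the world has none). Each returns a list of dicts, best first, with "conf" (0 to 1); they miss things now and then, are a little off and sometimes report something else, mostly with a low value. They report only what shows in the picture. A call takes as long as a camera call.
- cut_out(thing, camera): "mask" (480x640 bool, what is visible of it) and "uv" ([column, row] in pixels, amid what is visible of it).
- mark_of(thing, camera): "uv" ([column, row] in pixels: a listed point, or the origin of a listed thing).
The state is a dict: "time": time; "joints": joint angles; "joint_velocities": joint speeds; "joint_torque": joint torques, N m; "tool_pos": TCP position; "tool_rot": TCP orientation; "wrist_force": force on the tool from outside, world axes, zero at the start; "wrist_torque": the same for the moment, N m; "grip_width": finger opening in m; "gripper_force": force on a finger pad.
Only numpy, scipy, OpenCV 4.12 (cv2) and the standard library are available. Lean on these libraries where they do the work, as an engineer would, in place of code of your own. Each camera call takes 0.05 s, during which the arm holds its last target. There are 200 camera calls.

TASK

The high-voltage sample cell on the bench may still be charged and its lid is locked. First slide the red grip of the earthing slide all the way over until its copper blade is home in the brass earth jaw. Then pull the black knob of the sprung locking pin straight out, away from the cell, fully back to its stop, and finish while still gripping the knob and holding the pin there so that I can lift the lid; leave the lid shut, and do not disturb the brass ring, the sample disc and the tweezers lying beside the cell.

Things in the scene. Friction and masses are not known exactly. Their poses are not given: they have to be found in the camera images.
- interlock: fixed grey base plate, 280 x 220 x 10 mm, carrying the square sample cell and, on the robot's side of it, earthing slide and locking pin. Origin on the bench under it, 7 mm nearer the robot and 15 mm right of its middle. Its x axis points from the robot's side to the cell, y to the left, z up. In it: cell front wall at x = -14 mm, lid strap to -22 mm, highest lid terminal at z = 115 mm
- slide_grip (a point): the red plastic grip of the earthing slide, 14 mm thick along the plate's x, 22 mm along its y, free-standing from z = 54 to 86 mm. This point: its centre, 70 mm above the bench, at x = -58, y = 22 mm + earth_slide in the plate's frame. Axes as the plate's. Guide strips beside it are 46 mm high
- earth_slide (a joint): earthing slide, m: 0 = live end, beside the locking pin (its steel fork stands before the pin's collar and blocks the pin); 0.045 = earth end at its stop, copper blade in the brass jaw. Moves along the plate's +y with 2.5 N of friction and stays where left; below 0.02 the pin is blocked
- earth_jaw (a point): the fixed brass earth jaw (two upright plates) on the +y end of the brown slide console; this point: top centre of the jaw, 63 mm above the bench, at x = -58, y = 99 mm in the plate's frame. The console covers x -79 to -37, y -16 to 113 mm, 40 mm high
- pin_knob: sprung locking pin with its black ribbed pull knob: cylinder 24 mm in diameter, 24 mm long, lying along the plate's x, then on the robot's side a flange 31 mm in diameter, 6 mm thick. Origin on the pin's axis, 91 mm along +x from the end of the knob that is nearest the cell, 52 mm above the bench, at x = -lock_pin, y = -38 mm in the plate's frame. Axes as the plate's
- knob_grip (a point): middle of the knob's 24 mm cylinder, on its axis, 52 mm above the bench, at x = -103 mm - lock_pin, y = -38 mm in the plate's frame. Beside the knob it is free down to the plate (z = 10 mm). The aluminium pin bracket behind it covers x -80 to -40, y -58 to -18 mm, 66 mm high
- lock_pin (a joint): sprung locking pin, m: 0 = home (8 mm steel pin through the lid's hasp tongue into the seat hole of the cell), 0.018 = fully back at its stop. Moves level along the plate's -x, away from the cell; spring 5 N at 0, 9.5 N at 0.018; springs home if let go. Its tip leaves the tongue's hole at 0.010
- cell_lid (a joint): hinge of the cell's lid, rad: 0 = shut; it is to stay shut
- ring: loose bystander: brass guard ring, 68 mm across, 9 mm high, on the bench at the right of the cell; origin at the centre of its underside
- sample: loose bystander: green sample disc, 64 mm across, 9 mm high, on the bench at the right of the cell; origin at the centre of its underside
- tweezers: loose bystander: fine tweezers, 127 mm long, 8 mm high, on the bench at the right of the cell; origin under their middle

How it is judged:
On the way:
1. the slide is brought home at the earth end while the locking pin is still in its seat (value of joint earth_slide above 0.0415 m and value of joint lock_pin below 0.004 m), for 0.2 s.
At the end, for the whole second after the job is handed in: the locking pin is held back to within 3 mm of its 18 mm stop by the fingers on its knob (contact force over 1 N), the earthing slide is within 3.5 mm of its earth stop, and the lid is shut (under 0.05 rad) (value of joint lock_pin above 0.015 m and value of joint earth_slide above 0.0415 m and contact force between the fingers and pin_knob above 1 N and value of joint cell_lid below 0.05 rad); the arm keeps its last pose, push and grip.
It fails at once if the lid was lifted (value of joint cell_lid above 0.08 rad).
It fails at once if the brass ring, the sample disc or the tweezers were pushed by more than 20 mm (distance of any of ring, sample, tweezers from where it was at the start of the episode above 0.02 m).
It also fails if it takes over 40 s, if anything falls off the work surface, if the arm or the gripper's body presses on something with over 40 N, if the wrist force passes 120 N, or if a joint passes its speed limit or range.

## Working session

There is one attempt and no reset: what is moved stays moved. The work goes in short steps, Python scripts to look and compute and a tool call to move; the robot and the scene stay as the last step left them, time stands still between calls to the robot, and variables do not carry over. Pictures are saved under pics/ and viewed, at most 10 in all, crops included, and the job is handed in when it is done.

Besides the shell and the picture viewer there is one more tool, called by a JSON object that holds its "name" and its "arguments". play_rows: Moves the arm, as the interface text tells. Its arguments: {"type":"object","properties":{"steps":{"type":"array"},"gripper":{"type":"number"},"squeeze":{"type":"number"}},"required":["steps"]}

```bash
mkdir -p pics; cat > h.py <<'E'
import numpy as np, cv2
from bench import *
def ray(c,uv):
    K=np.array([[c['fx'],0,c['cx']],[0,c['fy'],c['cy']],[0,0,1.]])
    return cv2.undistortPoints(np.array([[uv]],float),K,np.array([c['k1'],0,0,0.]))[0,0]
def at_z(cam,uv,z):
    c=get_calibration(cam);R=np.array(c['R']);t=np.array(c['t'])
    d=R.T@np.r_[ray(c,uv),1];o=-R.T@t
    return o+d*(z-o[2])/d[2]
E
python3 - <<'E'
from h import *
s=get_obs();print(s['time'],s['tool_pos'],s['tool_rot'],s['grip_width'],grip_depth)
for cam in('scene','top'):
    p,d=capture(cam);cv2.imwrite(f'pics/{cam}0.png',p[...,::-1])
    for n,z in(('slide_grip',.07),('earth_jaw',.063),('knob_grip',.052),('pin_knob',.052),('interlock',0),('ring',0),('sample',0),('tweezers',0)):
        for m in mark_of(n,cam)[:2]:print(cam,n,round(m['conf'],2),np.round(m['uv']),at_z(cam,m['uv'],z).round(4))
E
```

```text
0.0 [ 0.18398662 -0.54421122  0.23780829] [-8.69921591e-04  9.86762924e-01  1.62167116e-01  3.68369133e-05] 0.08841863237683516 0.0187
scene slide_grip 0.61 [251. 248.] [0.5182 0.1193 0.07  ]
scene earth_jaw 0.6 [236. 234.] [0.5462 0.191  0.063 ]
scene knob_grip 0.73 [243. 285.] [0.4483 0.063  0.052 ]
scene interlock 0.74 [389. 363.] [ 0.4943 -0.1787 -0.    ]
scene interlock 0.55 [292. 280.] [0.5685 0.079  0.    ]
scene ring 0.9 [312. 348.] [ 0.4505 -0.0769  0.    ]
scene sample 0.84 [378. 327.] [ 0.5531 -0.116   0.    ]
scene tweezers 0.55 [389. 365.] [ 0.4908 -0.1822  0.    ]
top slide_grip 0.8 [256. 294.] [0.5164 0.1232 0.07  ]
top earth_jaw 0.67 [219. 283.] [0.5383 0.1859 0.063 ]
top knob_grip 0.61 [289. 330.] [0.4559 0.0677 0.052 ]
top interlock 0.57 [286. 272.] [0.5618 0.0752 0.    ]
top ring 0.69 [372. 338.] [ 0.4376 -0.0795  0.    ]
top sample 0.96 [394. 280.] [ 0.5422 -0.1227  0.    ]
top tweezers 0.72 [428. 303.] [ 0.4989 -0.1847  0.    ]
```

View pics/scene0.png

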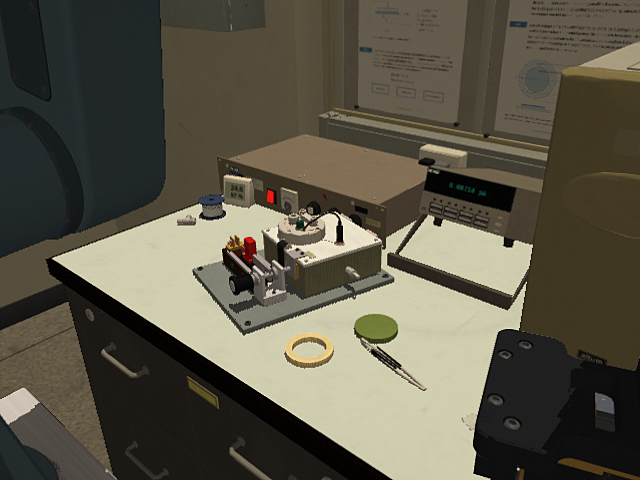

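View pics/top0.png

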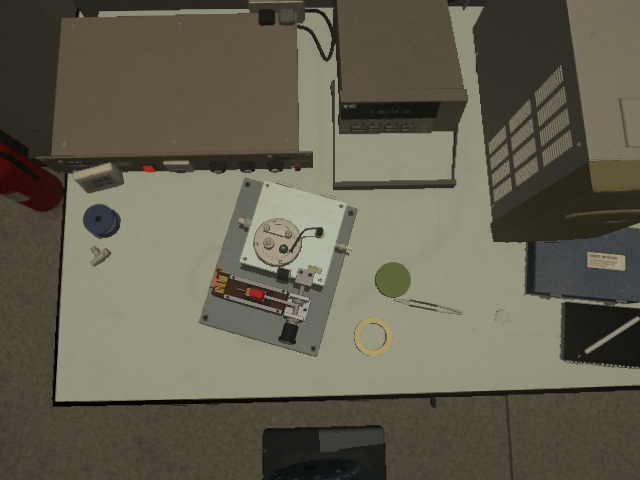

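The pictures show the plate turned about -16° with its corners near (248,180), (355,208), (316,355) and (202,322) in the top view. The red grip is at (256,294) and the black knob at (289,330). Next I fit the plate pose from both cameras and check it with an overlay.

```bash
cat >> h.py <<'E'
def proj(cam,X):
    c=get_calibration(cam);R=np.array(c['R'])
    K=np.array([[c['fx'],0,c['cx']],[0,c['fy'],c['cy']],[0,0,1.]])
    return cv2.projectPoints(np.array(X,float).reshape(-1,1,3),cv2.Rodrigues(R)[0],np.array(c['t'],float),K,np.array([c['k1'],0,0,0.]))[0][:,0]
def P2W(pose,X):
    x,y,a=pose;X=np.atleast_2d(X)/1000.;c,s=np.cos(a),np.sin(a)
    return np.c_[x+c*X[:,0]-s*X[:,1],y+s*X[:,0]+c*X[:,1],X[:,2]]
E
cat > fit.py <<'E'
from h import *
from scipy.optimize import least_squares
obs=[]
cor=[[147,125,10],[147,-95,10],[-133,-95,10],[-133,125,10]]
obs+=[('top',c,u,1.5) for c,u in zip(cor,[(248,180),(355,208),(316,355),(201,322)])]
pts={'earth_jaw':[-58,99,63],'knob_grip':[-103,-38,52],'interlock':[0,0,0]}
pts['slide_grip']=None
for cam in('top','scene'):
    capture(cam)
    for n,X in pts.items():
        for m in mark_of(n,cam)[:2]: obs.append((cam,X,np.array(m['uv']),3))
def res(p):
    return np.concatenate([(proj(cam,P2W(p[:3],X if X is not None else [-58,22+p[3],70]))[0]-u)/s for cam,X,u,s in obs])
r=least_squares(res,[.56,.08,-.28,0.],loss='soft_l1',x_scale=[.1,.1,.1,10])
print(r.x,np.degrees(r.x[2]));print(r.fun.reshape(-1,2).round(1).tolist())
np.save('pose.npy',r.x)
p=r.x[:3]
for n,X in(('slide',[-58,22+r.x[3],70]),('knob',[-103,-38,52]),('jaw',[-58,99,63])):print(n,P2W(p,X).round(4))
ims=[]
for cam,(u0,v0,w,h) in(('top',(190,170,180,200)),('scene',(185,190,220,150))):
    im,d=capture(cam);k=4 if cam=='top' else 3.6
    k=2.9 if cam=='top' else 2.6
    k=3 if cam=='top' else 3.6
    o=cv2.resize(im[v0:v0+h,u0:u0+w,::-1],None,fx=k,fy=k,interpolation=cv2.INTER_CUBIC)
    def L(Xs,col):
        q=((proj(cam,P2W(p,Xs))+.5-[u0,v0])*k).astype(int);cv2.polylines(o,[q.reshape(-1,1,2)],True,col,1)
    L(cor,(0,255,0))
    s=22+r.x[3]
    L([[-65,s-11,86],[-51,s-11,86],[-51,s+11,86],[-65,s+11,86]],(255,255,0))
    L([[-80,-58,66],[-40,-58,66],[-40,-18,66],[-80,-18,66]],(255,0,255))
    L([[-91,-50,52],[-115,-50,52],[-115,-26,52],[-91,-26,52]],(0,255,255))
    L([[-79,-16,40],[-37,-16,40],[-37,113,40],[-79,113,40]],(255,128,0))
    cv2.imwrite(f'pics/{cam}1.png',o)
E
python3 fit.py
```

```text
[ 0.56387724  0.07226527 -0.29697957  8.33048365] -17.015675773802997
[[-2.2, -2.2], [2.1, -0.0], [1.0, 0.8], [-1.4, 0.2], [-0.1, 1.0], [1.1, -0.3], [0.3, 0.7], [0.2, -1.3], [-0.2, -0.2], [-44.0, -15.9], [0.2, 0.2], [0.8, -0.6]]
slide [[0.5173 0.1182 0.07  ]]
knob [[0.4543 0.0661 0.052 ]]
jaw [[0.5374 0.1839 0.063 ]]
```

View pics/top1.png

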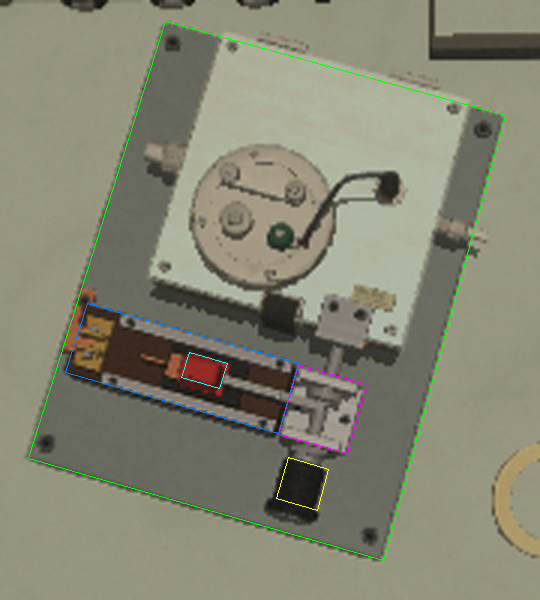

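View pics/scene1.png

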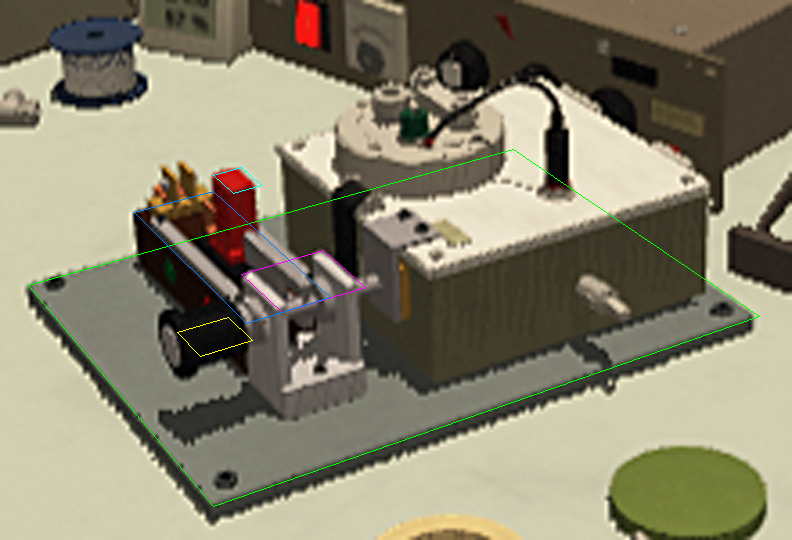

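The overlay matches both views: slide grip at about (0.517, 0.118) with the slide around 8 mm, knob at about (0.454, 0.066), yaw -17°. Now moving above the red grip.

{"name": "play_rows", "arguments": {"steps": [[[0.15,0.3,0,0,0,-0.1],[0.15,0.3,0,0,0,-0.2],[0.15,0.3,0,0,0,-0.297],[0.15,0.3,0,0,0,-0.297],[0.15,0.3,0,0,0,-0.297],[0.444,0.884,0,0,0,-0.297],[0.444,0.884,0,0,0,-0.297],[0.444,0.884,0,0,0,-0.297],[0.444,0.884,0,0,0,-0.297],[0.444,0.884,0,0,0,-0.297],[0.444,0.884,0,0,0,-0.297],[0.444,0.884,0,0,0,-0.297],[0.444,0.884,0,0,0,-0.297],[0.444,0.884,0,0,0,-0.297],[0.444,0.884,0,0,0,-0.297],[0.444,0.884,0,0,0,-0.297],[0.444,0.884,0,0,0,-0.297],[0.444,0.884,0,0,0,-0.297],[0.444,0.884,0,0,0,-0.297]]], "gripper": 0.36, "squeeze": 12}}

```text
time: 3.4
tool_pos: [0.5168, 0.117, 0.2388]
tool_rot: [0.0, 0.989, -0.148, -0.0]
wrist_force: [0.0, -0.0, 0.1]
grip_width: 0.06
gripper_force: 0.0
```

{"name": "play_rows", "arguments": {"steps": [[[0,0,-0.05,0,0,0],[0,0,-0.1,0,0,0],[0,0,-0.15,0,0,0],[0.0,0.001,-0.18,0,0,0],[0.0,0.001,-0.2,0,0,0],[0.0,0.001,-0.215,0,0,0],[0.0,0.001,-0.227,0,0,0],[0.0,0.001,-0.227,0,0,0],[0.0,0.001,-0.227,0,0,0]]]}}

```text
time: 4.3
tool_pos: [0.5175, 0.1187, 0.0691]
tool_rot: [-0.0, 0.989, -0.148, 0.0]
wrist_force: [0.4, -0.2, 1.0]
grip_width: 0.0598
gripper_force: 0.0
```

```bash
python3 - <<'E'
from h import *
im,d=capture('scene');cv2.imwrite('pics/s2.png',cv2.resize(im[150:330,160:400,::-1],None,fx=3.3,fy=3.3,interpolation=cv2.INTER_CUBIC))
E
```

```text
(no output)
```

View pics/s2.png

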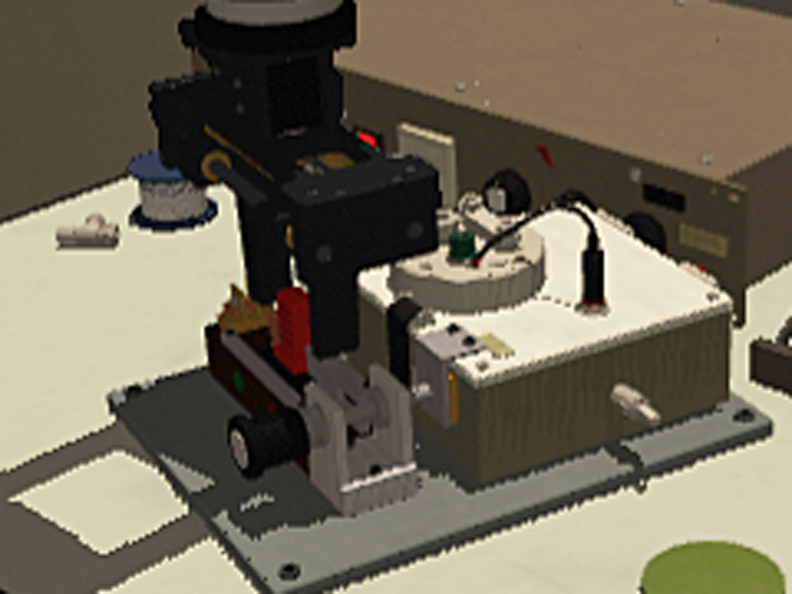

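The red grip at (293,330) in the crop stands between the fingers, so I close on it.

{"name": "play_rows", "arguments": {"steps": [[[0,0,0,0,0,0],[0,0,0,0,0,0],[0,0,0,0,0,0],[0,0,0,0,0,0],[0,0,0,0,0,0],[0,0,0,0,0,0],[0,0,0,0,0,0],[0,0,0,0,0,0]]], "gripper": -1}}

```text
time: 5.15
tool_pos: [0.5172, 0.1192, 0.0686]
tool_rot: [-0.0, 0.989, -0.148, 0.0]
wrist_force: [-0.0, 2.7, 1.0]
grip_width: 0.0217
gripper_force: 12.0
```

{"name": "play_rows", "arguments": {"steps": [[[0.002,0.0065,0,0,0,0],[0.004,0.013,0,0,0,0],[0.006,0.0195,0,0,0,0],[0.008,0.026,0,0,0,0],[0.01,0.0325,0,0,0,0],[0.0117,0.0382,0,0,0,0],[0.013,0.0425,0,0,0,0],[0.013,0.0425,0,0,0,0],[0.013,0.0425,0,0,0,0]]]}}

```text
time: 6.05
tool_pos: [0.5271, 0.1516, 0.0686]
tool_rot: [-0.001, 0.989, -0.148, 0.0]
wrist_force: [-0.1, 2.4, 3.4]
grip_width: 0.0217
gripper_force: 12.0
```

{"name": "play_rows", "arguments": {"steps": [[[0.0006,0.002,0,0,0,0],[0.0012,0.004,0,0,0,0],[0.0018,0.006,0,0,0,0],[0.0018,0.006,0,0,0,0],[0.0018,0.006,0,0,0,0]]]}}

```text
time: 6.55
tool_pos: [0.528, 0.1545, 0.0685]
tool_rot: [0.001, 0.989, -0.148, -0.0]
wrist_force: [-2.3, -3.8, 6.1]
grip_width: 0.022
gripper_force: 12.0
```

{"name": "play_rows", "arguments": {"steps": [[[0.0006,0.002,0,0,0,0],[0.0012,0.004,0,0,0,0],[0.0018,0.006,0,0,0,0],[0.0018,0.006,0,0,0,0],[0.0018,0.006,0,0,0,0]]]}}

```text
time: 7.05
tool_pos: [0.5282, 0.155, 0.0685]
tool_rot: [0.004, 0.989, -0.147, -0.002]
wrist_force: [-9.1, -21.8, 12.9]
grip_width: 0.0222
gripper_force: 12.0
```

```bash
python3 - <<'E'
from h import *
p=np.load('pose.npy')[:3]
s=get_obs();d=np.array(s['tool_pos'])[:2]-p[:2];c,t=np.cos(p[2]),np.sin(p[2])
print('plate xy',c*d[0]+t*d[1],-t*d[0]+c*d[1],s['wrist_force'])
E
```

```text
plate xy -0.058342871077441905 0.06868630191427727 [ -9.0615608  -21.84420509  12.86500989]
```

The slide is at its stop: 24 N reaction, tool at plate y of 68.7 mm against 67 expected. Now releasing and lifting.

{"name": "play_rows", "arguments": {"steps": [[[0,0,0,0,0,0],[0,0,0,0,0,0],[-0.001,-0.003,0,0,0,0],[-0.001,-0.003,0.0,0,0,0],[-0.001,-0.003,0.03,0,0,0],[-0.001,-0.003,0.08,0,0,0],[-0.001,-0.003,0.13,0,0,0],[-0.001,-0.003,0.13,0,0,0]]], "gripper": -0.27}}

```text
time: 7.85
tool_pos: [0.5323, 0.1584, 0.1715]
tool_rot: [-0.001, 0.989, -0.147, 0.005]
wrist_force: [0.6, -0.3, 0.1]
grip_width: 0.0321
gripper_force: 0.0
```

```bash
python3 - <<'E'
from h import *
p=np.load('pose.npy')[:3]
im,d=capture('scene');cv2.imwrite('pics/s3.png',cv2.resize(im[190:320,180:340,::-1],None,fx=4.5,fy=4.5,interpolation=cv2.INTER_CUBIC))
for n,z in(('slide_grip',.07),('knob_grip',.052)):
  for m in mark_of(n,'scene')[:1]:
    w=at_z('scene',m['uv'],z);d=w[:2]-p[:2];c,t=np.cos(p[2]),np.sin(p[2]);print(n,m['conf'],w,c*d[0]+t*d[1],-t*d[0]+c*d[1])
print(get_obs()['tool_pos'])
E
```

```text
slide_grip 0.71 [0.52958223 0.15789415 0.07      ] -0.05785160038668341 0.07184459204937216
knob_grip 0.63 [0.44811943 0.0614295  0.052     ] -0.10751957333213866 -0.044236024235592454
[0.52825974 0.15783037 0.16533452]
```

View pics/s3.png

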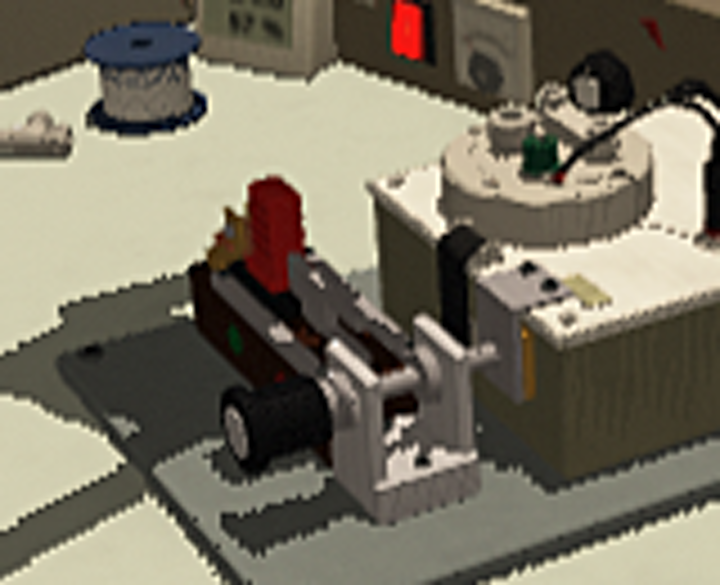

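The picture shows the red grip at (275,235) over the jaw end and the fork clear of the pin. Next, above the knob.

{"name": "play_rows", "arguments": {"steps": [[[-0.04,-0.05,0,0,0,0],[-0.08,-0.1,0,0,0,0],[-0.098,-0.121,0,0,0,0],[-0.098,-0.121,0,0,0,0],[-0.098,-0.121,0,0,0,0],[-0.098,-0.121,0,0,0,0]]], "gripper": 0.3}}

```text
time: 8.6
tool_pos: [0.4556, 0.0675, 0.1655]
tool_rot: [-0.0, 0.989, -0.147, -0.0]
wrist_force: [-0.5, 0.7, -0.4]
grip_width: 0.0573
gripper_force: 0.0
```

```bash
cat > st.py <<'E'
from h import *
p=np.load('pose.npy')[:3]
s=get_obs();d=np.array(s['tool_pos'])[:2]-p[:2];c,t=np.cos(p[2]),np.sin(p[2])
print('plate xy',c*d[0]+t*d[1],-t*d[0]+c*d[1],s['tool_pos'],s['tool_rot'],s['wrist_force'],s['grip_width'])
E
python3 st.py
```

```text
plate xy -0.10209462840768076 -0.036262910113425716 [0.4556401  0.06746607 0.1655185 ] [-1.56684128e-04  9.89084361e-01 -1.47349996e-01 -2.84547596e-04] [-0.52374423  0.69354527 -0.36295426] 0.057300344339067166
```

{"name": "play_rows", "arguments": {"steps": [[[-0.0018,0.0006,-0.05,0,0,0],[-0.0018,0.0006,-0.09,0,0,0],[-0.0018,0.0006,-0.115,0,0,0],[-0.0018,0.0006,-0.135,0,0,0],[-0.0018,0.0006,-0.15,0,0,0],[-0.0018,0.0006,-0.165,0,0,0],[-0.0018,0.0006,-0.176,0,0,0],[-0.0018,0.0006,-0.176,0,0,0]]]}}

```text
time: 9.4
tool_pos: [0.4534, 0.0675, 0.033]
tool_rot: [0.0, 0.989, -0.147, -0.001]
wrist_force: [-0.4, -0.0, -0.0]
grip_width: 0.0574
gripper_force: 0.0
```

```bash
cat >>st.py <<'E'
im,_=capture('scene');cv2.imwrite('pics/s4.png',cv2.resize(im[190:320,180:340,::-1],None,fx=4.5,fy=4.5,interpolation=cv2.INTER_CUBIC))
E
python3 st.py
```

```text
plate xy -0.10428860449947314 -0.036880989414335874 [0.45336129 0.06751708 0.03302795] [ 3.09457807e-05  9.89069116e-01 -1.47450250e-01 -8.41034606e-04] [-0.38131114 -0.04218675 -0.00249001] 0.057352857835283905
```

View pics/s4.png

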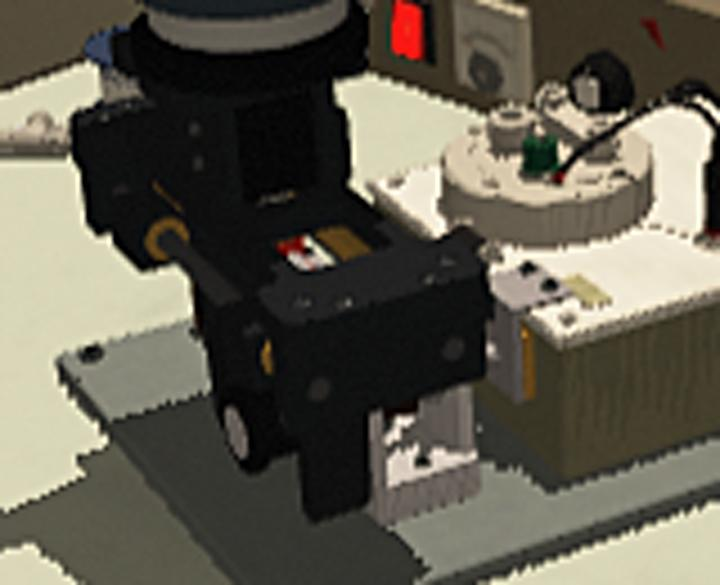

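The fingers straddle the knob: the flange shows at (240,435), robot-side of the finger at (335,460). Closing firmly.

{"name": "play_rows", "arguments": {"steps": [[[0,0,0,0,0,0],[0,0,0,0,0,0],[0,0,0,0,0,0],[0,0,0,0,0,0],[0,0,0,0,0,0],[0,0,0,0,0,0],[0,0,0,0,0,0],[0,0,0,0,0,0]]], "gripper": -1, "squeeze": 40}}

```text
time: 10.25
tool_pos: [0.4541, 0.0673, 0.0342]
tool_rot: [-0.0, 0.989, -0.148, 0.0]
wrist_force: [-0.7, 1.0, 1.9]
grip_width: 0.0224
gripper_force: 39.9
```

{"name": "play_rows", "arguments": {"steps": [[[-0.003,0.0009,0,0,0,0],[-0.006,0.0018,0,0,0,0],[-0.009,0.0028,0,0,0,0],[-0.012,0.0037,0,0,0,0],[-0.015,0.0046,0,0,0,0],[-0.018,0.0055,0,0,0,0],[-0.02,0.0061,0,0,0,0],[-0.022,0.0067,0,0,0,0],[-0.022,0.0067,0,0,0,0],[-0.022,0.0067,0,0,0,0]]]}}

```text
time: 11.25
tool_pos: [0.4396, 0.0717, 0.0344]
tool_rot: [0.0, 0.989, -0.148, 0.003]
wrist_force: [8.4, -2.3, -7.4]
grip_width: 0.0224
gripper_force: 40.1
```

```bash
python3 st.py
```

```text
plate xy -0.11864399807452408 -0.03685943212393373 [0.43964062 0.07173856 0.03441084] [ 8.94847511e-05  9.89032751e-01 -1.47674039e-01  2.56654450e-03] [ 8.43259268 -2.27949332 -7.42929605] 0.022424432988464027
```

{"name": "play_rows", "arguments": {"steps": [[[-0.002,0.0006,0,0,0,0],[-0.004,0.0012,0,0,0,0],[-0.006,0.0018,0,0,0,0],[-0.006,0.0018,0,0,0,0],[-0.006,0.0018,0,0,0,0],[-0.006,0.0018,0,0,0,0]]]}}

```text
time: 11.9
tool_pos: [0.4369, 0.0726, 0.0346]
tool_rot: [0.0, 0.989, -0.148, 0.004]
wrist_force: [13.6, -4.3, -12.9]
grip_width: 0.0226
gripper_force: 40.3
```

```bash
python3 st.py
```

```text
plate xy -0.12153264645242692 -0.03683062024289902 [0.43688685 0.07261143 0.03462253] [ 1.62825793e-04  9.89014134e-01 -1.47753975e-01  4.44744253e-03] [ 13.62414427  -4.33711463 -12.87397335] 0.022613753923620774
```

The pull is 14 N, above the 9.5 N full-travel spring force, after 18 mm of travel, so the pin is at its stop. One last look before handing in.

```bash
python3 - <<'E'
from h import *
im,_=capture('top');cv2.imwrite('pics/t5.png',cv2.resize(im[170:370,190:450,::-1],None,fx=2.9,fy=2.9,interpolation=cv2.INTER_CUBIC))
for n in('ring','sample','tweezers'):
    for m in mark_of(n,'top')[:1]:print(n,np.round(m['uv']))
E
```

```text
ring [369. 335.]
sample [393. 282.]
tweezers [431. 304.]
```

View pics/t5.png

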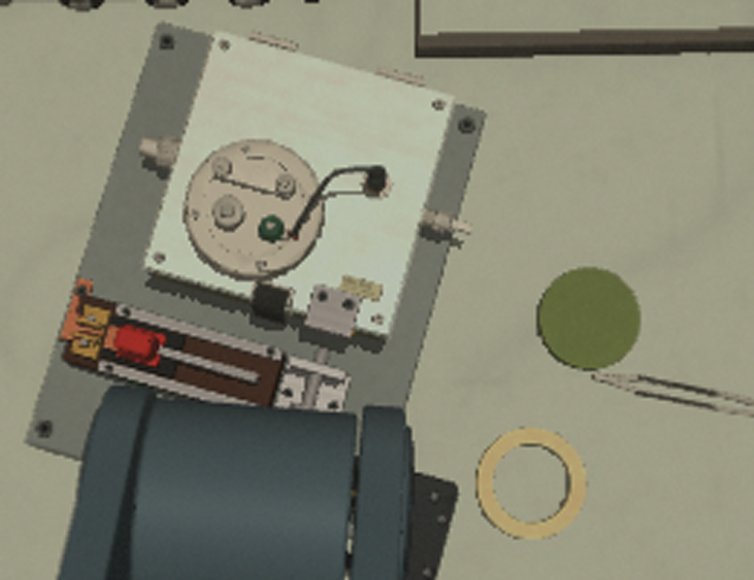

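The red grip at (137,343) is home at the jaw, the lid is shut, and the ring, disc and tweezers have not moved.

```bash
python3 -c "
from bench import *
print(finish_job())"
```

```text
the job is handed in; nothing more can be done
None
```

The job is handed in (no verdict was returned): the earthing slide is home in the jaw, the gripper is holding the locking pin back at its stop, the lid is shut, and the ring, disc and tweezers are where they were.

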